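# Extend the pan-lid rack and cam it shut with one hand

### The arm

A 6-joint arm with a two-finger parallel gripper is mounted at the origin on the work surface. World frame = base frame: x ahead of the robot, y to its left, z up, the work surface at z = 0. Lengths are in m, angles in rad, forces in N, time in s.
With the tool pointing down it reaches from about 0.325 to 0.9 m from the base axis. Payload 6.1 kg.
Tool frame: the origin (TCP) lies midway between the tips of the shut fingers; the grasp point (between the pads) lies 19 mm behind it; x points along the fingers, y is the direction in which the jaws open and shut, and the axes are right-handed (so a half turn about x gives the same grasp; the last joint's range is limited). The gripper opens to 85 mm and grips with 20 to 120 N. Pads are 22 mm wide; open, the fingers measure 114 mm over their backs; the gripper's body (76 mm by 85 mm) begins 54 mm behind the grasp point. The pads swing forward as they close: fully open they stand 13 mm farther back than shut.
Start: joints at [-1.262, 0.22, 1.526, -0, 1.395, -0.126], TCP at [0.263, -0.567, 0.231] pointing down, gripper open.
Joint ranges: [-2.98, 2.98], [-0.91, 2.08], [0.09, 2.57], [-1.24, 4.39], [0.2, 2.65], [-2.68, 2.68]. Speed limits (rad/s): [2.57, 2.57, 3.01, 3.14, 3.14, 3.14].

### API

Orientations are given as [roll, pitch, yaw] about the fixed x, y, z axes, in that order (R = Rz(yaw) Ry(pitch) Rx(roll)).
In Python, from plant import movep, move_l, set_joints, gripper_to, hold, inverse_kinematics, observe, get_image, get_calibration, Unreachable, job_done gives the robot as it stands. Calls block until the motion is done:
- movep(position, orientation): joint-space move of the TCP to a pose.
- move_l(position, feed=0.15, rotation=None, max_force=None): straight line of the TCP; rotation=None keeps the orientation; feed is the mean speed in m/s. With max_force (N) it stops when the force on the tool has changed by that much, and returns True; else False.
- set_joints(angles): joint-space move.
- gripper_to(opening, f_grip=None): finger opening in m; f_grip is the grip in N (None keeps the last); returns when the fingers have stopped.
- hold(seconds).
- inverse_kinematics(position, orientation): joint angles nearest the present ones, or None.
- observe(): the state.
- get_image(name): name is "scene" or "top" or "wrist"; returns (picture, depth): 420x560x3 uint8, red, green, blue; 420x560 float32, m along the optical axis (not along the pixel's ray), 0 where there is no reading.
- get_calibration(name): a dict with "intrinsics" (3x3 intrinsics, pixels), "world_from_camera" (4x4, takes a point from camera to world coordinates). Camera axes: x right, y down, z forward; pixel columns grow to the right and rows downward; lengths in m; the calibration is good to about 2 mm. A picture is of the moment at which its call begins: read the wrist's pose just before it. get_calibration takes no time and is no camera call; for the wrist camera it gives the pose at the moment of the call.
A pose or a line that the arm cannot do raises Unreachable and nothing moves.
- job_done(): hands the job in, once; it reports no verdict.
The state is a dict: "time_s": time; "q": joint angles; "joint_velocities": joint speeds; "joint_torque": joint torques, N m; "eef_pos": TCP position; "tcp_rot": TCP orientation; "ft_force": force on the tool from outside, world axes, zero at the start; "torque": the same for the moment, N m; "opening": finger opening in m.
Only numpy, scipy, OpenCV 4.12 (cv2) and the standard library are available. Lean on these libraries where they do the work, as an engineer would, in place of code of your own. Each camera call takes 0.05 s, during which the arm holds its last target.

### The job

Turn the release knob of the pan-lid rack anticlockwise to its end stop, then draw the spring-loaded sliding leg out until its pointer stands at the mark on the clamp collar. Keeping the leg at the mark, squeeze the cam lever fully shut towards the leg's fin, and finish while still holding the leg there with the lever shut: do not let go. Leave the other things on the worktop where they are.

Things in the scene. Friction and masses are not known exactly. Their poses are not given: they have to be found in the camera images.
- rack: Grey extending pan-lid rack, fixed: base plate 130 x 520 x 12 mm (x -65..65, y -320..200), aluminium channel along its middle (30 mm high), three wire hoops 70 mm high at its -y end. Origin on the worktop, on the channel's middle line. +y = the way the leg is drawn out (roughly to the robot's left), +x across, away from the robot. leg, ear, mark and pinch keep these axes.
- leg: Steel leg sliding along the rack's y, travel 130 mm; a spring pulls it back with 4 to 5 N. It carries an upright fin: x -3..3, y -40..22, top 20 mm above the origin. Origin in the fin 80 mm above the worktop, at the pointer (black line on the fin's top, black tongue low on its -x side); at the start at x -6, y -20 in the rack's frame. A hoop 75 mm high stands on the leg at y 185.
- ear (a point): On the ear's face. The ear is an upright plate 8 mm thick on the fin's -x side only (leg's frame: x -51..-1, y 14..22, from 44 to 100 mm above the worktop). A finger standing on the -x side of the fin pushes this face, which looks to -y, towards +y to draw the leg out. The point is 22 mm to -x and 14 mm to +y of the leg's origin, 80 mm above the worktop.
- mark (a point): The length mark: black line across the -x cheek of the clamp collar, 45 mm above the worktop. The collar is fixed on the rack (its place varies), 50 mm along y, x -35..35, at most 48 mm high. The mark is 60 to 100 mm further to +y than the leg's pointer at the start; the leg is at the mark when its origin and this point have the same y in the rack's frame.
- pinch (a point): Fixed point 80 mm above the worktop, on the rack's middle line (x 0) at the y of the mark: the middle between fin and shut lever once the leg is at the mark. The fin's outer face then lies 9 mm to -x of it and the shut lever's outer face 9 mm to +x, so one gripper closing along the rack's x pinches both (18 mm) and so shuts the lever. Beside them it is free above 48 mm.
- lever (a joint): Cam lever, rad: 0 = shut (upright, parallel to the fin, against a stop), 0.44 = fully open, leaning to the rack's +x side; starts at 0.36 to 0.44. Its hinge runs along y, 40 mm above the worktop, at x 6 in the rack's frame. It takes about 3 N at its top and stays where it is left.
- lever_top (a point): Middle of the top edge of the black cam lever: a plate 6 mm thick, 50 mm long in y, centred on the mark's y, top 60 mm from its hinge (100 mm above the worktop when shut). When fully open, the outer side of its top stands 34 mm to +x of the rack's middle line, 95 mm above the worktop.
- knob (a joint): Release knob, rad, grows anticlockwise seen from above: starts between 0 and 0.3, end stop at 1.3 (fully released). Its catch bars the leg from coming out until about 1.0. Friction 0.05 N m; it stays where it is left.
- knob_grip (a point): Black release knob on the rack, at x 16, y -130 in its frame: upright bar grip 42 mm long, 12 mm thick, from 50 to 74 mm above the worktop, on a disc of 42 mm diameter. The point is on the vertical axis, in the middle of the bar, 62 mm above the worktop; its x axis lies along the bar and turns with it (at joint value 0.65 it lies along the rack's x).
- sponge: White foam block 45 x 70 x 30 mm, loose, to be left alone; origin under its centre.
- spoon: Wooden spoon 200 mm long, loose, to be left alone; origin on its underside.
- bowl: White bowl 110 mm wide, 45 mm high, loose, to be left alone; origin under its centre.
- salt_jar: Clear jar 52 mm wide, 80 mm high, loose, to be left alone; origin under its centre.
- mug: Blue mug 80 mm wide, 90 mm high, loose, to be left alone; origin under its centre.
- spray: White spray bottle 70 mm wide, 193 mm high, loose, to be left alone; origin under its centre.
- soap: White bottle 60 mm wide, 140 mm high, loose, to be left alone; origin under its centre.

How it is judged:
On the way, in this order (a step that is already met when the one before it is completed fails the run):
1. the knob is at its anticlockwise end stop (value of joint knob above 1.2 rad), for 0.1 s.
2. the leg is held by the fingers at the mark, the lever still open (y of leg in the frame of mark between -0.006 and 0.006 m and contact force between the fingers and leg above 1.5 N and value of joint knob above 1.2 rad and value of joint lever above 0.22 rad), for 0.2 s.
3. the lever is shut while the leg is held at the mark (y of leg in the frame of mark between -0.006 and 0.006 m and contact force between the fingers and leg above 1.5 N and value of joint lever below 0.06 rad), for 0.2 s.
At the end, for the whole second after the job is handed in: The leg's pointer is within 6 mm of the mark along the rack, the fingers still hold the leg (over 1.5 N), the lever is shut (joint under 0.06 rad) and the knob is still within 0.1 rad of its end stop (all of step 3 and value of joint knob above 1.2 rad); the arm keeps its last pose, push and grip.
It fails at once if the lever is shut while the leg is more than 12 mm off the mark (value of joint lever below 0.15 rad and not (y of leg in the frame of mark between -0.012 and 0.012 m)).
It fails at once if a bystander is moved by more than 30 mm (distance of any of sponge, spoon, bowl, salt_jar, mug, spray, soap from where it was at the start of the episode above 0.03 m).
It also fails if it takes over 48 s, if anything falls off the work surface, if the arm or the gripper's body presses on something with over 40 N, if the wrist force passes 120 N, or if a joint passes its speed limit or range.

## Working session

There is one attempt and no reset: what is moved stays moved. The work goes in short steps, each a Python script; the robot and the scene stay as the last script left them, time stands still between calls to the robot, and variables do not carry over. Pictures are saved under pics/ and viewed, and the job is handed in when it is done.

```bash
ls; mkdir -p pics; python3 - <<'E'
from plant import *
import cv2,numpy as np
for n in ["scene","top","wrist"]:
    c=get_calibration(n); im,d=get_image(n)
    cv2.imwrite(f"pics/{n}0.png",im[:,:,::-1]); np.savez(f"{n}0.npz",im=im,d=d,K=c["intrinsics"],T=c["world_from_camera"])
    print(n,np.round(c["intrinsics"],1).tolist(),np.round(c["world_from_camera"],3).tolist())
s=observe();print(s["time_s"],s["eef_pos"],s["tcp_rot"],s["opening"])
E
```

```text
pics
scene [[453.9, 0.0, 278.7], [0.0, 453.9, 219.9], [0.0, 0.0, 1.0]] [[0.861, 0.424, -0.279, 0.847], [0.508, -0.725, 0.465, -0.444], [-0.005, -0.542, -0.84, 1.028], [0.0, 0.0, 0.0, 1.0]]
top [[497.1, 0.0, 268.8], [0.0, 497.1, 209.8], [0.0, 0.0, 1.0]] [[-0.011, -0.988, 0.155, 0.397], [-1.0, 0.009, -0.014, 0.1], [0.012, -0.155, -0.988, 1.198], [0.0, 0.0, 0.0, 1.0]]
wrist [[316.3, 0.0, 280.4], [0.0, 316.3, 209.7], [0.0, 0.0, 1.0]] [[0.421, -0.86, -0.288, 0.337], [-0.907, -0.4, -0.132, -0.533], [-0.001, 0.316, -0.949, 0.372], [0.0, 0.0, 0.0, 1.0]]
0.15 [ 0.26311708 -0.56638199  0.23041981] [-1.70357112  1.56922523  1.87281445] 0.08513436620855284
```

View pics/scene0.png

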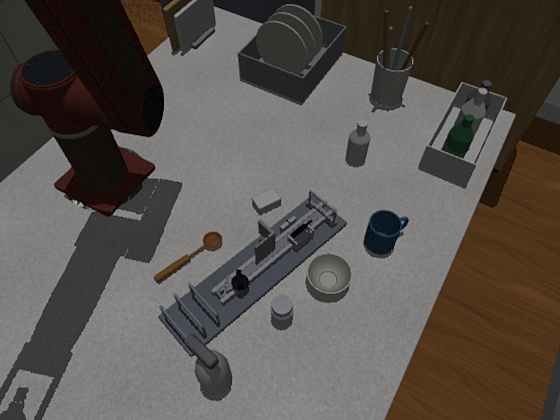

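View pics/top0.png

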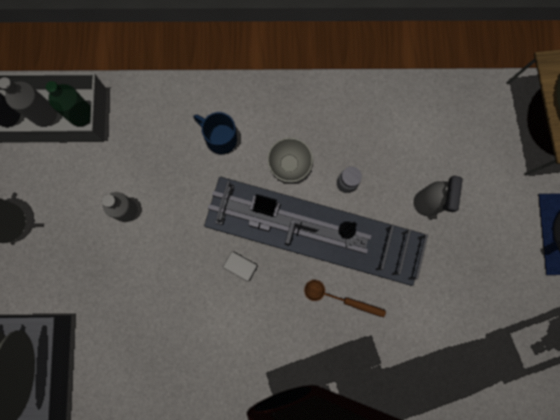

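View pics/wrist0.png

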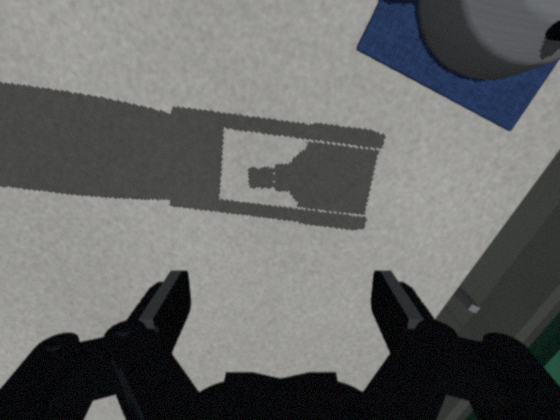

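The scene view shows the rack running from (345,220) to (180,340), with the knob at (240,282) and the spoon beside it. In the top view the rack's plate has corners at about (219,178), (427,235), (414,284) and (205,226), and the knob is at (347,230).

```bash
cat > h.py <<'E'
import numpy as np,cv2
def load(n):
    z=np.load(n+".npz"); return z["im"],z["d"],z["K"],z["T"]
def ray(uv,z,K,T):
    uv=np.atleast_2d(uv).astype(float); r=np.c_[uv,np.ones(len(uv))]@np.linalg.inv(K).T@T[:3,:3].T
    o=T[:3,3]; return o+r*((z-o[2])/r[:,2])[:,None]
def proj(P,K,T):
    P=np.atleast_2d(P); c=(P-T[:3,3])@T[:3,:3]; p=c@K.T; return p[:,:2]/p[:,2:]
def cloud(d,K,T):
    v,u=np.indices(d.shape); P=np.stack([u,v,np.ones_like(u)],-1)@np.linalg.inv(K).T*d[...,None]
    return P@T[:3,:3].T+T[:3,3]
E
python3 - <<'E'
from h import *
im,d,K,T=load("top0")
P=cloud(d,K,T)
hsv=cv2.cvtColor(im,cv2.COLOR_RGB2HSV)
print(hsv[215,225],hsv[255,330],hsv[250,200],P[215,225],P[250,200])
m=((im[...,2].astype(int)-im[...,0]>8)&(hsv[...,2]>30)).astype(np.uint8)
m[:150]=0;m[300:]=0;m[:,:190]=0;m[:,440:]=0
m=cv2.morphologyEx(m,cv2.MORPH_OPEN,np.ones((3,3)))
n,l,st,_=cv2.connectedComponentsWithStats(m); print(st[1:6])
i=1+np.argmax(st[1:,4]); pts=np.argwhere(l==i)[:,::-1]
W=ray(pts,0.012,K,T)[:,:2].astype(np.float32)
r=cv2.minAreaRect(W);b=cv2.boxPoints(r);print(r,b)
cv2.imwrite("pics/m0.png",(l==i)*255)
v=cv2.resize(im[150:300,190:440][...,::-1],None,fx=3.2,fy=3.2,interpolation=cv2.INTER_CUBIC)
cv2.imwrite("pics/topz.png",np.clip(v*2.0,0,255).astype(np.uint8))
E
```

```text
[105  24  42] [116  34  60] [ 15  14 106] [0.57104713 0.18954269 0.01004602] [0.48774167 0.24970218 0.00335463]
[]Traceback (most recent call last):
  File "<stdin>", line 10, in <module>
    return _wrapfunc(a, 'argmax', axis=axis, out=out, **kwds)
    return bound(*args, **kwds)
ValueError: attempt to get argmax of an empty sequence
```

```bash
python3 - <<'E'
from h import *
im,d,K,T=load("top0")
P=cloud(d,K,T)
hsv=cv2.cvtColor(cv2.GaussianBlur(im,(3,3),0),cv2.COLOR_RGB2HSV)
m=((hsv[...,0]>95)&(hsv[...,0]<140)&(hsv[...,1]>12)).astype(np.uint8)
m[:150]=0;m[300:]=0;m[:,:190]=0;m[:,440:]=0
m=cv2.morphologyEx(m,cv2.MORPH_OPEN,np.ones((3,3)))
n,l,st,_=cv2.connectedComponentsWithStats(m); print(st[1:6])
i=1+np.argmax(st[1:,4]); pts=np.argwhere(l==i)[:,::-1]
W=ray(pts,0.012,K,T)[:,:2].astype(np.float32)
r=cv2.minAreaRect(W);b=cv2.boxPoints(r);print(r,b)
cv2.imwrite("pics/m0.png",(l==i)*255)
v=cv2.resize(im[150:300,190:440],None,fx=3.2,fy=3.2,interpolation=cv2.INTER_CUBIC)[...,::-1].astype(float)
cv2.imwrite("pics/topz.png",np.clip(v*2.0,0,255).astype(np.uint8))
E
```

```text
[[ 214  150   15    4   54]
 [ 206  178  219  107 7502]
 [ 212  196    9   11   78]
 [ 346  234    4    4   14]]
((0.5316278338432312, -0.026755452156066895), (0.5172539949417114, 0.12554433941841125), 73.59207916259766) [[ 0.39835665 -0.25711834]
 [ 0.51878816 -0.29258135]
 [ 0.664899    0.20360744]
 [ 0.5444675   0.23907045]][ WARN:0@0.098] global loadsave.cpp:1063 imwrite_ Unsupported depth image for selected encoder is fallbacked to CV_8U.
```

View pics/topz.png

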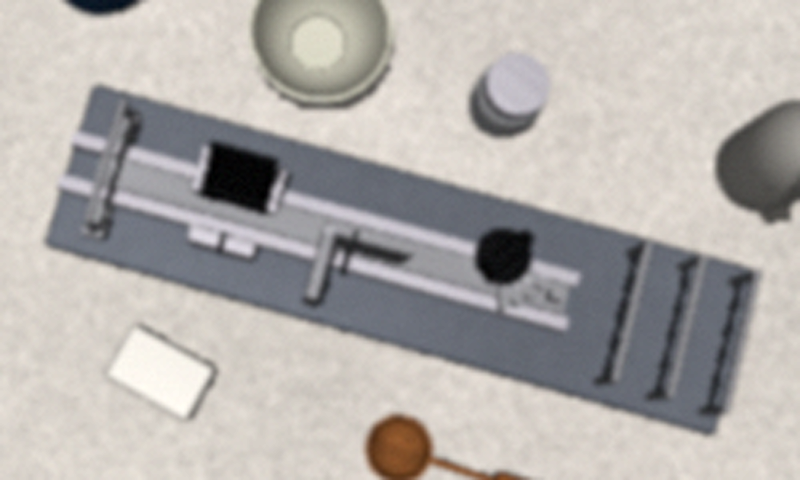

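View pics/m0.png

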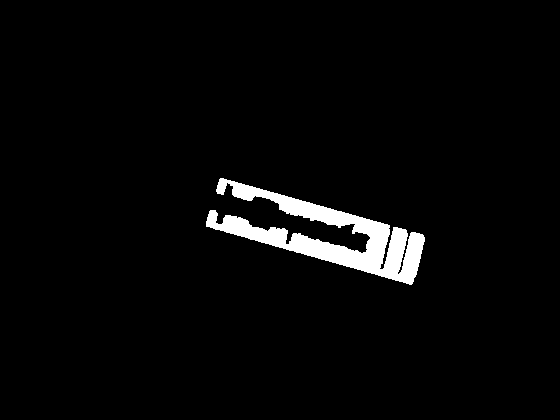

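The mask fits the plate: centre (0.532, -0.027), rack yaw about -16.4°. The next step is a close wrist picture over the fin and collar.

```bash
cat >> h.py <<'E'
from scipy.spatial.transform import Rotation as Ro
def Rgrip(a): # tool x down, tool y (jaws) at world angle a
    x=np.array([0,0,-1.]);y=np.array([np.cos(a),np.sin(a),0]);return np.c_[x,y,np.cross(x,y)]
def rpy(a): return Ro.from_matrix(Rgrip(a)).as_euler("xyz")
TH=np.radians(73.59-90); O=np.array([0.5486,0.0308])
def rack2w(x,y,z,O=O,TH=TH):
    c,s=np.cos(TH),np.sin(TH); return np.array([O[0]+c*x-s*y,O[1]+s*x+c*y,z])
def w2rack(P,O=O,TH=TH):
    P=np.atleast_2d(P);c,s=np.cos(TH),np.sin(TH);d=P[:,:2]-O; return np.c_[d@[c,s],d@[-s,c],P[:,2]] if P.shape[1]>2 else np.c_[d@[c,s],d@[-s,c]]
def snap(n,tag,gain=1.8):
    from plant import get_image,get_calibration
    T=get_calibration(n); im,d=get_image(n)
    np.savez(tag+".npz",im=im,d=d,K=T["intrinsics"],T=T["world_from_camera"])
    cv2.imwrite(f"pics/{tag}.png",np.clip(im[...,::-1]*gain,0,255).astype(np.uint8))
E
python3 - <<'E'
from h import *
from plant import *
s=observe();R=Ro.from_euler("xyz",s["tcp_rot"]).as_matrix();print(np.round(R,2))
for sg in (0,np.pi):
  print(sg,inverse_kinematics(rack2w(0,0,0.19),rpy(TH+sg)))
  for k in (0,0.3,1.3): print(inverse_kinematics(rack2w(16,-130,62)*0+rack2w(.016,-.13,.056),rpy(TH+k-.65+np.pi/2+sg)))
E
```

```text
[[-0.    0.42 -0.91]
 [ 0.   -0.91 -0.42]
 [-1.   -0.   -0.  ]]
0 [-0.0874569   0.07380467  1.76911186  0.          1.29867613  0.19895163]
[-0.33164181  0.20973304  1.89485425  0.          1.03700536 -0.96602961]
[-0.33164181  0.20973304  1.89485425  0.          1.03700536 -1.26602961]
[-0.33164181  0.20973304  1.89485425  0.          1.03700536 -2.26602961]
3.141592653589793 None
[-0.33164181  0.20973304  1.89485425  0.          1.03700536  2.17556304]
[-0.33164181  0.20973304  1.89485425  0.          1.03700536  1.87556304]
[-3.31641814e-01  2.09733040e-01  1.89485425e+00 -4.44089210e-16
  1.03700536e+00  8.75563043e-01]<sys>:0: UserWarning: Gimbal lock detected. Setting third angle to zero since it is not possible to uniquely determine all angles.
```

```bash
python3 -W ignore - <<'E'
from h import *
from plant import *
movep(rack2w(0,0.0,0.20),rpy(TH)); snap("wrist","w1")
s=observe();print(s["time_s"],s["eef_pos"],s["ft_force"])
E
```

```text
2.5583 [0.54876694 0.02990708 0.20003446] [0.76844121 0.80462138 0.0974793 ]
```

View pics/w1.png

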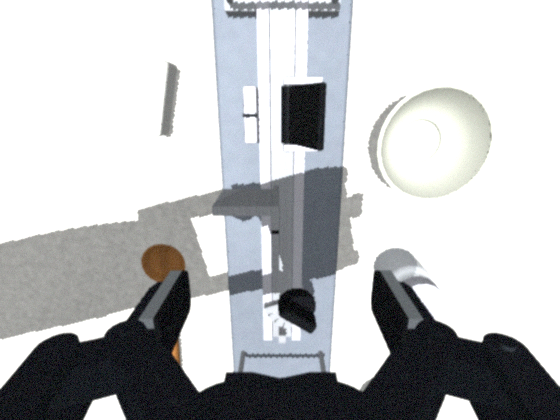

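The wrist picture shows the collar mark at about (250,115), the ear at (250,207), the pointer line on the fin top at (275,232), and the knob bar running from (283,295) to (312,325). I'll zoom in to measure these.

```bash
python3 -W ignore - <<'E'
from h import *
im,d,K,T=load("w1")
def z(a,b,c,e,f,n,g):
    v=cv2.resize(im[a:b,c:e],None,fx=f,fy=f,interpolation=cv2.INTER_NEAREST)[...,::-1].astype(float)
    cv2.imwrite(n,np.clip(v*g,0,255).astype(np.uint8))
z(70,250,200,340,3.3,"pics/z1.png",1.0); z(265,350,240,340,7,"pics/z2.png",3.0)
E
```

```text
(no output)
```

View pics/z1.png

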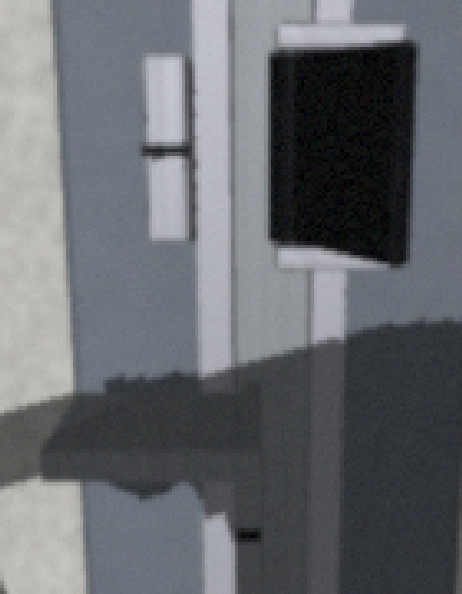

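View pics/z2.png

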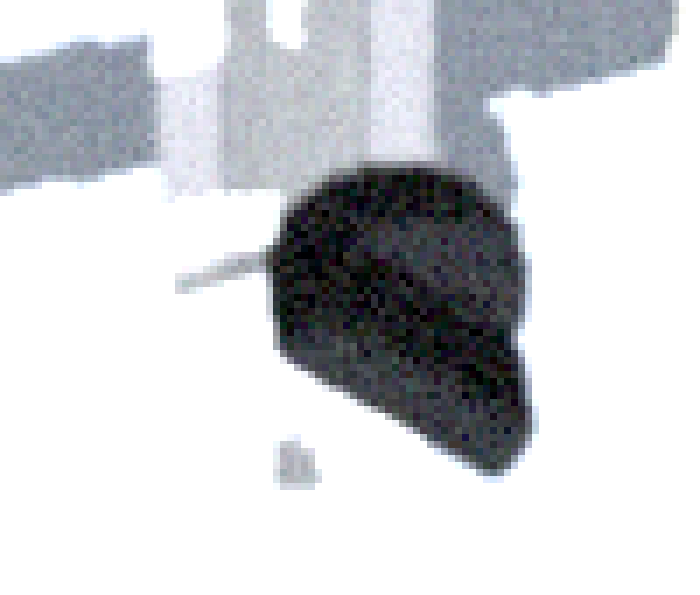

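```bash
python3 -W ignore - <<'E'
from h import *
im,d,K,T=load("w1")
def R(u,v,z): return np.round(w2rack(ray([u,v],z,K,T))[0],4)
z1=lambda a,b:(200-.35+a/3.3,70-.35+b/3.3)
z2=lambda a,b:(240-.43+a/7,265-.43+b/7)
mk=R(*z1(165,150),.045);pt=R(*z1(248,536),.100)
print("mark",mk,"pointer",pt,"diff",mk-pt)
print("mark cheek ends",R(*z1(165,55),.045),R(*z1(170,240),.045))
print("ear top edge near",R(*z1(43,450),.1),R(*z1(258,450),.1),"far",R(*z1(100,388),.1))
a=R(*z2(280,355),.074);b=R(*z2(492,476),.074);e=R(*z2(532,410),.074)
print("bar",a,b,e,np.degrees(np.arctan2(*(b-a)[1::-1])),np.linalg.norm(b-a))
print("lever far edge",R(*z1(413,45),.095),R(*z1(405,265),.095))
# plate edges
for (u,v) in [z1(62,100),z1(78,400)]: print("plate -x edge",R(u,v,.012))
P=cloud(d,K,T);print("depth pts mark",w2rack(P[110,252]),w2rack(P[232,275]))
# expected knob axis proj
print(proj(rack2w(.016,-.13,.074),K,T))
# plate in other views: salt etc.
E
```

```text
mark [-0.0269  0.0704  0.045 ] pointer [-0.0039 -0.0205  0.1   ] diff [-0.023   0.0909 -0.055 ]
mark cheek ends [-0.0261  0.0946  0.045 ] [-0.0263  0.0463  0.045 ]
ear top edge near [-0.0537  0.0022  0.1   ] [-0.0014  0.0021  0.1   ] far [-0.039   0.0177  0.1   ]
bar [-0.0003 -0.1216  0.074 ] [ 0.0308 -0.1427  0.074 ] [ 0.0363 -0.1312  0.074 ] -34.15518909789125 0.03758217662669367
lever far edge [0.0331 0.0941 0.095 ] [0.0333 0.0461 0.095 ]
plate -x edge [-0.0603  0.0837  0.012 ]
plate -x edge [-0.0609 -0.0089  0.012 ]
depth pts mark [[-0.02466283  0.07482275  0.04480501]] [[-0.00376541 -0.02009178  0.10077087]]
[[295.61448083 322.21229575]]
```

```bash
sed -i 's/^def rack2w/O=O+0.0025*np.array([np.cos(TH),np.sin(TH)])\ndef rack2w/' h.py; python3 -W ignore - <<'E'
from h import *
from plant import *
a=TH-np.radians(34)+np.pi*1.5-2*np.pi
gripper_to(0.045,20)
C=lambda z:rack2w(.016,-.1285,z)
movep(C(.13),rpy(a))
print(observe()["time_s"])
print(move_l(C(.057),feed=.1,max_force=8))
s=observe();print(s["eef_pos"],s["ft_force"])
gripper_to(0.0,20)
s=observe();print(s["time_s"],s["eef_pos"]-C(.057),s["ft_force"],s["torque"],s["opening"],s["q"])
E
```

```text
4.7167
False
[ 0.53059442 -0.09785143  0.05755765] [ 0.01861662 -0.65576202 -0.87725856]
5.9917 [-0.00024898 -0.0009111   0.00091575] [-3.78627327 -3.19147835  5.19009348] [-0.46640675  0.69627699  0.05086919] 0.011333128213689729 [-3.29324298e-01  2.12553604e-01  1.88718979e+00 -1.96520998e-03
  1.04192547e+00  2.12189641e+00]
```

```bash
python3 -W ignore - <<'E'
from h import *
from plant import *
q0=np.array(observe()["q"])
for dq in [.3,.6,.9,1.1,1.2,1.25,1.3]:
    q=q0.copy();q[5]-=dq;set_joints(q);s=observe()
    print(dq,round(s["time_s"],2),np.round(s["q"][5]-q0[5],3),np.round(s["ft_force"],1),np.round(s["torque"],2),round(s["opening"],4))
    if dq>1.15 and abs(s["torque"][2])>0.6: break
snap("wrist","w2")
E
```

```text
0.3 6.38 -0.296 [-0.4 -0.3 -0.9] [ 0.17 -0.12  0.07] 0.0114
0.6 6.78 -0.594 [ 0.1  0.5 -0.3] [ 0.41 -0.14  0.09] 0.011
0.9 7.17 -0.894 [0.7 4.6 0.8] [ 0.77 -0.11 -0.  ] 0.0113
1.1 7.47 -1.093 [-0.7  4.9  2.2] [ 1.13 -0.11  0.03] 0.0113
1.2 7.72 -1.194 [0.2 5.6 1.2] [ 1.15 -0.01  0.01] 0.0114
1.25 7.97 -1.243 [-0.1  5.7  1.2] [ 1.15 -0.04 -0.02] 0.0114
1.3 8.22 -1.292 [-0.2  6.4  1.7] [ 0.97  0.08 -0.82] 0.0111
```

View pics/w2.png

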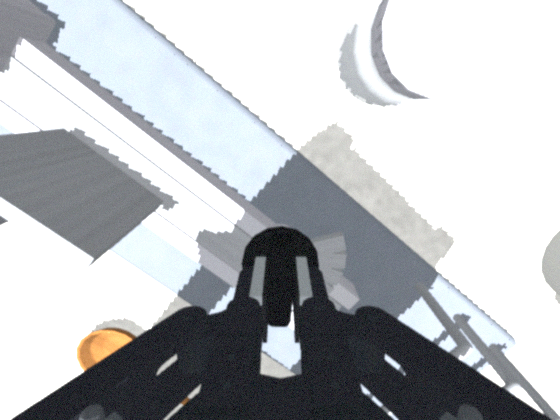

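The wrench jumped at the last step (-0.82 N m), so the knob is at its stop. I'll release it, lift, and look from the pull pose.

```bash
python3 -W ignore - <<'E'
from h import *
from plant import *
gripper_to(0.04)
p=observe()["eef_pos"].copy();p[2]=.14;move_l(p,feed=.2)
gripper_to(0.085)
movep(rack2w(.002,-.028,.16),rpy(TH)); snap("wrist","w3")
s=observe();print(s["time_s"],s["opening"],s["ft_force"])
E
```

```text
10.4667 0.0852605189734748 [ 0.15932104 -0.03685091 -0.21162528]
```

View pics/w3.png

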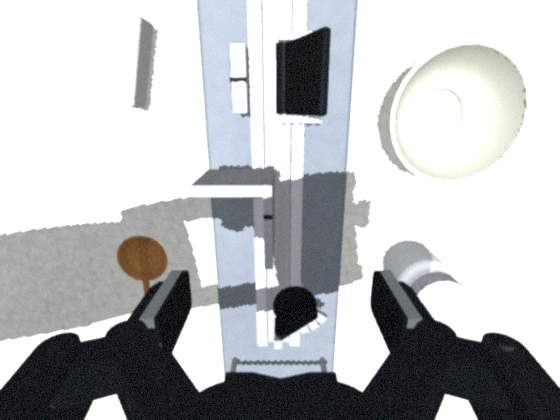

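The knob's bar now slopes the other way (lower edge from (278,338) to (310,320)). The mark is at (239,79) and the pointer at (267,217). I'll measure these again.

```bash
python3 -W ignore - <<'E'
from h import *
im,d,K,T=load("w3")
def z(a,b,c,e,f,n,g):
    v=cv2.resize(im[a:b,c:e],None,fx=f,fy=f,interpolation=cv2.INTER_NEAREST)[...,::-1].astype(float)
    return np.clip(v*g,0,255).astype(np.uint8)
A=z(35,125,220,335,4,0,1);B=z(200,290,180,295,4,0,1.5);
C=z(275,350,255,345,4,0,2.5)
o=np.zeros((360,460+360,3),np.uint8)
cv2.imwrite("pics/z3.png",np.hstack([A[:360,:260],B[:360,260:460],C[:300].repeat(1,0) if 0 else np.vstack([C,np.zeros((60,360,3),np.uint8)])])[:,:800])
def R(u,v,z): return np.round(w2rack(ray([u,v],z,K,T))[0],4)
g=cv2.cvtColor(im,cv2.COLOR_RGB2GRAY).astype(float)
print("mark cols",g[70:90,236:246].mean(1).round(0)); print("ptr",g[205:228,265:271].mean(1).round(0))
E
```

```text
mark cols [192. 192. 193. 193. 192. 188. 164. 110.  57.  41.  64. 119. 167. 188.
 193. 191. 192. 194. 194. 194.]
ptr [70. 68. 69. 70. 69. 68. 68. 67. 67. 56. 35. 19. 12. 25. 48. 63. 69. 70.
 71. 70. 68. 68. 70.]
```

View pics/z3.png

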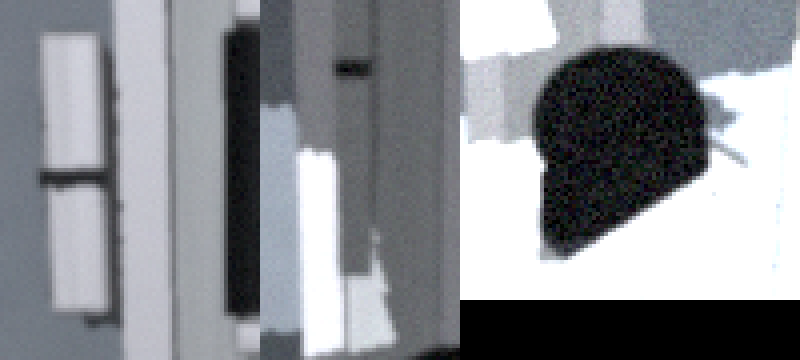

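```bash
python3 -W ignore - <<'E'
from h import *
im,d,K,T=load("w3")
def R(u,v,z): return np.round(w2rack(ray([u,v],z,K,T))[0],4)
m=R(238,79,.045);p=R(267.8,216.9,.1);print(m,p,m-p)
a=R(255+(570-460)/4,275+253/4,.074);b=R(255+(708-460)/4,275+172/4,.074);print(a,b,np.degrees(np.arctan2(*(b-a)[1::-1])))
from plant import *
t=observe()["time_s"]
# descend and touch
move_l(rack2w(.002,-.028,.056),feed=.15)
s=observe();print(t,s["time_s"],s["ft_force"],s["eef_pos"])
h=move_l(rack2w(.002,-.005,.056),feed=.02,max_force=2.5)
s=observe();print(h,s["time_s"],s["ft_force"],w2rack(s["eef_pos"]))
E
```

```text
[-0.0294  0.0704  0.045 ] [-0.0063 -0.0201  0.1   ] [-0.0231  0.0905 -0.055 ]
[ 0.0039 -0.1429  0.074 ] [ 0.0335 -0.1217  0.074 ] 35.61085243866875
10.4667 11.3083 [0.35295314 0.1475531  0.77622191] [0.54572909 0.00233408 0.05678053]
True 12.0083 [-0.63366761 -3.92159721  1.84175701] [[ 0.00187073 -0.01581129  0.05585757]]
```

Contact is at rack y = -15.8 mm with the leg still at its start, and the mark is 90.7 mm further on. I'll draw it out now.

```bash
python3 -W ignore - <<'E'
from h import *
from plant import *
for y in (.03,.0745):
    h=move_l(rack2w(.002,y,.056),feed=.08,max_force=25)
    s=observe();print(h,s["time_s"],s["ft_force"],w2rack(s["eef_pos"]))
snap("wrist","w4"); snap("scene","s4")
E
```

```text
False 12.7333 [-0.40690102 -4.05640029 -1.63563266] [[0.00175436 0.02968151 0.05564342]]
False 13.4417 [ 0.4504973  -4.59313937 -2.56782845] [[0.00178161 0.07401274 0.05567184]]
```

View pics/w4.png

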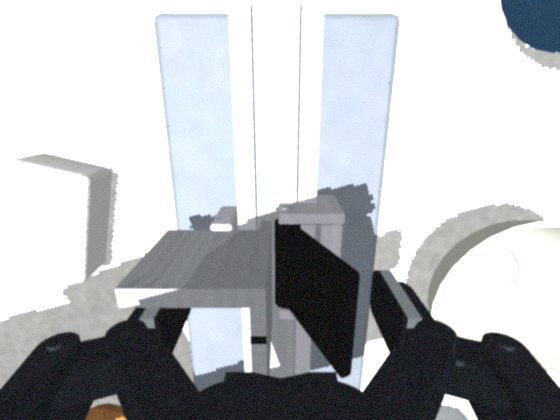

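View pics/s4.png

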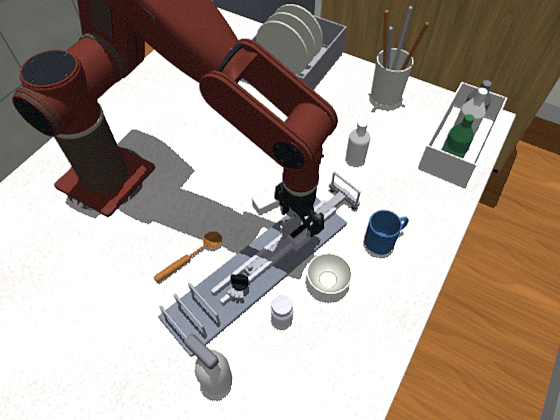

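The wrist picture shows the pointer at about (259,340), and the lever between the jaws with its top edge from (357,275) to (346,374). The ear rests on the left finger. I'll check the pointer position against the lever's middle.

```bash
python3 -W ignore - <<'E'
from h import *
im,d,K,T=load("w4")
g=cv2.cvtColor(im,cv2.COLOR_RGB2GRAY).astype(float)
print(g[328:352,254:264].mean(1).round(0))
def R(u,v,z): return np.round(w2rack(ray([u,v],z,K,T))[0],4)
print("ptr",R(259,340,.1),"lever",R(359,272,.095),R(347,377,.093), "ear top +y edge", R(200,288,.1),R(262,289,.1))
v=cv2.resize(im[200:400,110:400],None,fx=2.7,fy=2.7,interpolation=cv2.INTER_NEAREST)[...,::-1].astype(float)
cv2.imwrite("pics/z4.png",np.clip(v*1.5,0,255).astype(np.uint8))
E
```

```text
[76. 75. 75. 75. 75. 75. 75. 70. 46. 19. 11. 12. 14. 12. 11. 34. 63. 74.
 78. 78. 77. 78. 77. 76.]
ptr [-0.0059  0.0702  0.1   ] lever [0.0309 0.0964 0.095 ] [0.0304 0.045  0.093 ] ear top +y edge [-0.0264  0.0928  0.1   ] [-0.0044  0.0924  0.1   ]
```

View pics/z4.png

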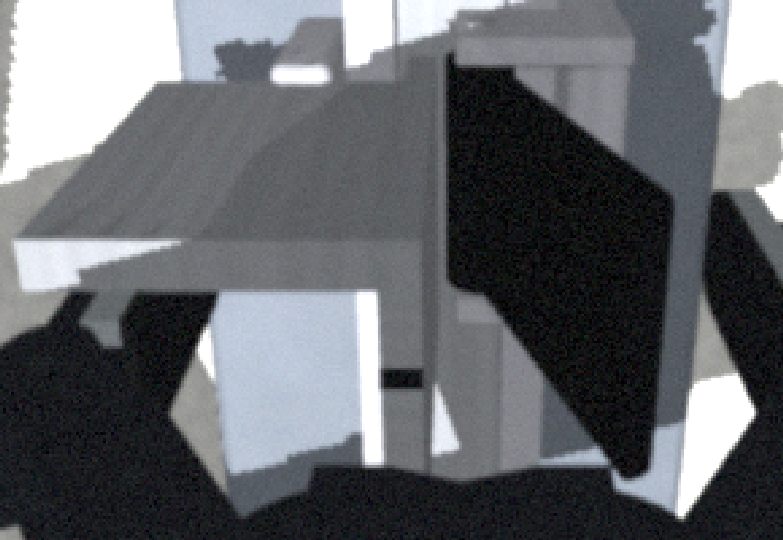

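Pointer at 70.2 mm, mark at 70.4 mm and lever middle at 70.7 mm, so the leg is at the mark. I'll centre the jaws and pinch.

```bash
python3 -W ignore - <<'E'
from h import *
from plant import *
hold(0.3)
move_l(rack2w(.0,.0747,.056),feed=.02)
s=observe();print(s["time_s"],s["ft_force"],w2rack(s["eef_pos"]))
gripper_to(0.03,30)
s=observe();print(s["time_s"],s["ft_force"],w2rack(s["eef_pos"]),s["opening"])
gripper_to(0.0,40)
s=observe();print(s["time_s"],s["ft_force"],w2rack(s["eef_pos"]),s["opening"])
snap("wrist","w5")
E
```

```text
14.0917 [ 2.45365073e-03 -5.96493399e+00 -2.33565126e+00] [[0.00028532 0.07426157 0.05612777]]
14.6583 [-2.54280629 -4.59617117 13.61563022] [[0.00273891 0.07546697 0.05987797]] 0.030122646714573046
14.925 [-19.46733931  -1.52957726  30.54466777] [[-0.0008707   0.07565074  0.06035397]] 0.016661528536586447
```

View pics/w5.png

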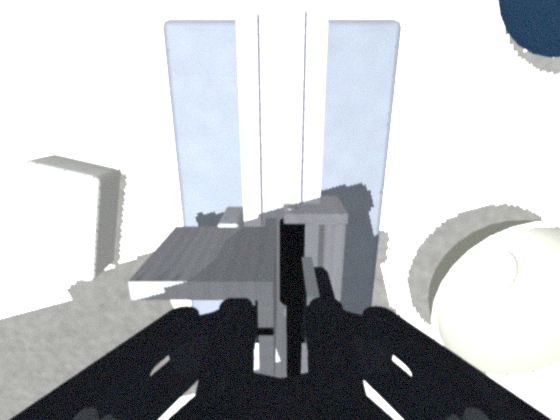

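The jaws are pinched at 16.7 mm and the lever looks upright at column 292. The pointer is at (266,331). I'll measure its position and relieve the side and vertical load.

```bash
python3 -W ignore - <<'E'
from h import *
from plant import *
im,d,K,T=load("w5")
def R(u,v,z): return np.round(w2rack(ray([u,v],z,K,T))[0],4)
g=cv2.cvtColor(im,cv2.COLOR_RGB2GRAY).astype(float)
print(g[320:342,262:270].mean(1).round(0)); print("ptr",R(266,331,.1))
for z in (.058,.060):
    move_l(rack2w(-.001,.0747,z),feed=.01); hold(.15)
    s=observe();print(s["time_s"],s["ft_force"],w2rack(s["eef_pos"]),s["opening"])
snap("wrist","w6")
im,d,K,T=load("w6")
v=cv2.resize(im[200:390,190:370],None,fx=3.1,fy=3.1,interpolation=cv2.INTER_NEAREST)[...,::-1].astype(float)
cv2.imwrite("pics/z6.png",np.clip(v*2,0,255).astype(np.uint8))
E
```

```text
[74. 72. 73. 73. 73. 72. 70. 53. 29. 14. 11.  9. 10. 11. 28. 52. 67. 74.
 75. 75. 76. 75.]
ptr [-0.0061  0.072   0.1   ]
15.5 [-9.14532825 -1.04133569 13.96499453] [[-0.00099804  0.07559786  0.06044036]] 0.01653427292456735
16.0 [-4.87234837  3.81066408  4.61636154] [[-0.00104963  0.0754483   0.06049562]] 0.01666918009301827
```

View pics/z6.png

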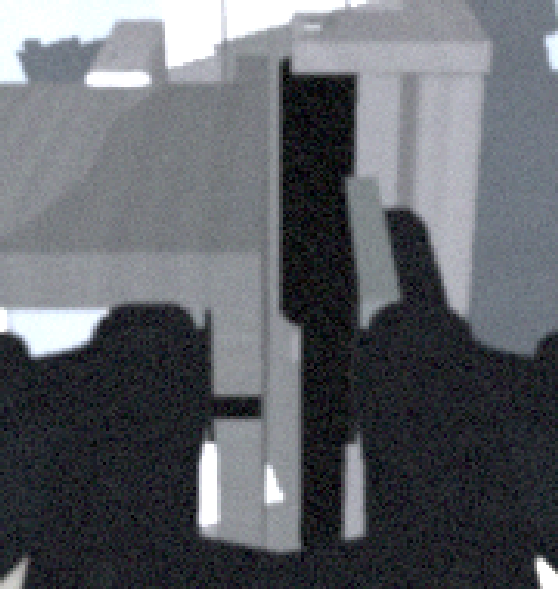

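```bash
python3 -W ignore - <<'E'
from h import *
from plant import *
move_l(rack2w(-.0012,.0733,.0605),feed=.01); hold(.3)
s=observe();print(s["time_s"],s["ft_force"],w2rack(s["eef_pos"]),s["opening"])
snap("wrist","w7")
im,d,K,T=load("w7")
for x in (-.009,-.003,.003,.009): print(x,[proj(rack2w(x,y,.1),K,T)[0].round(1).tolist() for y in (.0455,.07,.095)])
g=cv2.cvtColor(im,cv2.COLOR_RGB2GRAY).astype(float)
print(g[318:346,262:270].mean(1).round(0));print(g[352,255:310].round(0));print(g[322,255:310].round(0))
def R(u,v,z): return np.round(w2rack(ray([u,v],z,K,T))[0],4)
for v in (328,331,334): print(v,R(266,v,.1))
v=cv2.resize(im[200:390,190:370],None,fx=3.1,fy=3.1,interpolation=cv2.INTER_NEAREST)[...,::-1].astype(float)
cv2.imwrite("pics/z7.png",np.clip(v*4,0,255).astype(np.uint8)); snap("top","t7")
E
```

```text
16.65 [ 0.38271427  8.0688935  -1.44082239] [[-0.00101142  0.07530414  0.06054554]] 0.016104640428324504
-0.009 [[260.6, 382.5], [259.4, 334.1], [258.0, 278.1]]
-0.003 [[274.9, 382.5], [274.6, 334.1], [274.3, 278.1]]
0.003 [[289.3, 382.5], [289.9, 334.1], [290.5, 278.1]]
0.009 [[303.7, 382.5], [305.1, 334.1], [306.8, 278.1]]
[74. 73. 74. 74. 73. 73. 72. 72. 68. 45. 20.  6. 11. 10. 11. 18. 35. 62.
 73. 75. 75. 75. 75. 74. 72. 73. 72. 72.]
[162. 178. 178. 167. 130.  86.  75.  76.  73.  74.  78.  73.  75.  78.
  77.  74.  75.  75.  72.  68.  61.  70.  70.  74.  73.  73.  75.  75.
  73.  72.  70.  51.  28.   8.  13.  10.  11.   4.   7.   6.   4.   3.
   4.  13.  13.  29.  58.  81.  84.  88.  85.  76.  48.  21.  12.]
[16. 19. 23. 47. 65. 71. 73. 76. 72. 75. 73. 72. 73. 73. 72. 72. 72. 75.
 70. 63. 59. 64. 73. 72. 74. 72. 74. 71. 72. 74. 66. 54. 25. 20. 12.  6.
 17. 14. 11. 18. 12. 12.  9. 11.  9. 12. 18. 11. 25. 15. 19. 14. 13. 10.
 19.]
328 [-0.0064  0.0729  0.1   ]
331 [-0.0064  0.0715  0.1   ]
334 [-0.0064  0.07    0.1   ]
```

View pics/z7.png

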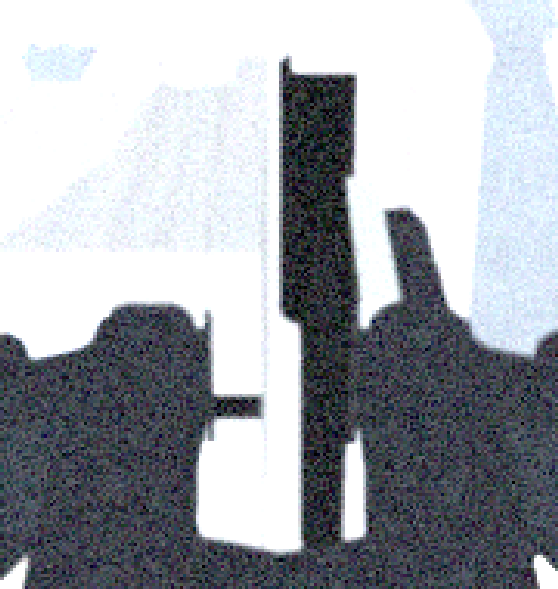

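View pics/t7.png

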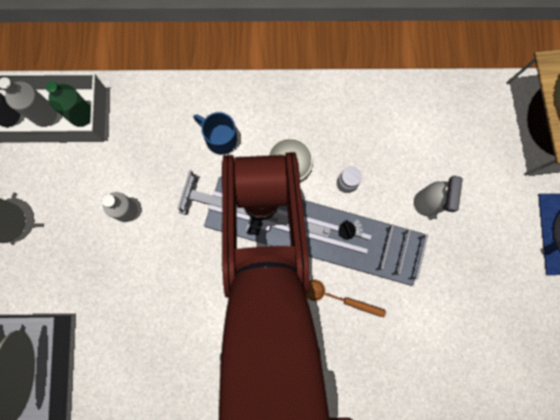

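The lever stands upright: its top measures x ≈ 2 to 8 mm, against 3 to 9 mm nominal when shut. The pointer is about 1 mm past the mark. In the top view all the bystanders appear where they were. A last steadiness check, then I'll hand in.

```bash
python3 -W ignore - <<'E'
from h import *
from plant import *
for _ in range(2):
    hold(.4); s=observe();print(s["time_s"],s["ft_force"].round(2),w2rack(s["eef_pos"]).round(5),s["opening"])
print(job_done())
E
```

```text
17.15 [ 0.8   8.78 -0.73] [[-0.00101  0.07529  0.06056]] 0.016504313633435998
17.55 [ 0.22  6.94 -1.62] [[-0.00103  0.07531  0.06054]] 0.016503406947670177
the job is handed in; nothing more can be done
None
```

I turned the knob to its end stop, drew the leg out to the mark and squeezed the lever shut. I handed the job in at 17.6 s with the jaws still holding both fin and lever. `job_done` gives no verdict, so these are my own checks:

- **Knob:** I turned it anticlockwise until the moment jumped at the stop. Afterwards the picture showed the bar at about 1.27 rad. I did not measure it again after that; it only appears in the final top view.
- **Leg:** before the pinch the pointer measured 70.2 mm along the rack, against 70.4 mm for the mark. The pinch shifted it to about 71.6 mm, roughly 1.2 mm past the mark. A small move to correct this had almost no effect and left 7–9 N along the rack. The limit is 6 mm, so I left it.
- **Lever:** its top edge measured 2–8 mm from the middle line, against 3–9 mm nominal when shut, so I take it as shut. The jaw opening read 16.5 mm for the 18 mm pinch. It also read about 0.7 mm low on the 12 mm knob bar, but that does not explain the whole difference.
- **Forces:** the pinch briefly loaded the tool with about 36 N (30 N of it vertical). I relieved this by following with the arm. The grip is set to 40 N, and position and opening were steady for the last 0.4 s before hand-in.
- **Bystanders:** by eye in the last top view, those in sight are where they were. The sponge is hidden by the arm there; it shows in the wrist pictures, but I did not measure its position. I saw no contact with anything.

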